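Commission a battery bank: stack the modules, set the charge knob, switch on

ROBOT

A 6-joint arm with a two-finger parallel gripper is mounted at the origin on the work surface. World frame = base frame: x ahead of the robot, y to its left, z up, the work surface at z = 0. Lengths are in m, angles in rad, forces in N, time in s.
With the tool pointing down it reaches from about 0.275 to 0.775 m from the base axis. Payload 14.6 kg.
Tool frame: the origin (TCP) lies at the very end of the fingers, on their centre line; the grasp point (between the pads) lies 19 mm behind it (r.grip_depth is the z of the grasp point in the tool frame, in m); z points along the fingers, y is the line along which they close (so a half turn about z gives the same grasp; the last joint's range is limited). The gripper opens to 85 mm and grips with 20 to 120 N. Pads are 22 mm wide; open, the fingers measure 114 mm over their backs; the gripper's body (76 mm by 85 mm) begins 54 mm behind the grasp point. The pads swing forward as they close: fully open they stand 13 mm farther back than shut.
Start: joints at [1.133, 0.263, -0.048, 1.259, 0, 1.415], TCP at [0.147, 0.504, 0.202] pointing down, gripper open.
Joint ranges: [-2.65, 2.65], [-0.89, 1.7], [-1.18, 1.37], [-2.13, 2.11], [-1.35, 1.29], [-3.14, 3.14]. Speed limits (rad/s): [1.89, 1.89, 2.57, 2.79, 3.14, 3.14].

INTERFACE

Orientations are given as a unit quaternion [x, y, z, w].
In Python, from bench import r gives the robot as it stands. Calls block until the motion is done:
- r.move_pose(position, orientation): joint-space move of the TCP to a pose.
- r.move_l(position, speed=0.15, rotation=None, max_force=None): straight line of the TCP; rotation=None keeps the orientation; speed is the mean speed in m/s. With max_force (N) it stops when the force on the tool has changed by that much, and returns True; else False.
- r.move_j(angles): joint-space move.
- r.move_gripper(opening): finger opening in m; the grip force is fixed at half the most; returns when the fingers have stopped.
- r.pause(seconds).
- r.inverse_kinematics(position, orientation): joint angles nearest the present ones, or None.
- r.state(): the state.
- r.grab_frame(name): name is "scene" or "side" or "wrist"; returns a dict with "img" (400x640x3 uint8, red, green, blue), "fx", "fy", "cx", "cy" (pixels), "dist_coeffs" ([k1, k2, p1, p2, k3] as OpenCV has them; the pictures are not rectified), "cam_to_world" (4x4, takes a point from camera to world coordinates). Camera axes: x right, y up, looking along -z (the intrinsics and any distortion apply to the point x, -y, -z); pixel columns grow to the right and rows downward; lengths in m; the calibration is good to about 2 mm. A picture is of the moment at which its call begins. There is no depth.
A pose or a line that the arm cannot do raises r.PlanningError and nothing moves.
- r.job_done(): hands the job in; it is judged then, once.
The state is a dict: "t": time; "qpos": joint angles; "dq": joint speeds; "tau": joint torques, N m; "tcp_pos": TCP position; "ee_rot": TCP orientation; "wrist_force": force on the tool from outside, world axes, zero at the start; "moment": the same for the moment, N m; "opening": finger opening in m; "grip_force": force on a finger pad.
Only numpy, scipy, OpenCV 4.12 (cv2) and the standard library are available. Lean on these libraries where they do the work, as an engineer would, in place of code of your own. Each camera call takes 0.05 s, during which the arm holds its last target. There are 200 camera calls.

TASK

Build up the battery bank: set the thicker of the two loose flat black modules squarely on the module that is bolted to the shelf, then the thinner one squarely on top of that, setting each down rather than dropping it. Then turn the charge-limit knob on the grey panel until its pointer lines up with the black index mark on the white ring around it, let go, and last of all switch the charger on by pressing down the raised end of the red rocker. Leave everything else on the shelf where it is.

Things in the scene. Friction and masses are not known exactly. Their poses are not given: they have to be found in the camera images.
- base_module: Fixed. Flat black polymer module, 120 (x) x 62 (y) mm, bolted down on an aluminium plate 160 x 96 x 6 mm with four bolt heads. Origin at the centre of the plate's underside on the shelf, z up; x along the length. The flat top of the module lies 60 mm above the origin.
- thick_module: Loose closed black polymer box, 120 (x) x 62 (y) x 56 (z) mm, 0.4 to 0.8 kg, two small brass terminals in its -x end, flat top and bottom. Origin at the centre of its underside, z up, x along its length. Grasp it across its 62 mm width.
- thin_module: Loose closed black polymer box, like the thick module but lower: 120 (x) x 62 (y) x 34 (z) mm, 0.3 to 0.6 kg. Origin at the centre of its underside, z up, x along its length.
- panel: Fixed grey box, 170 (x) x 260 (y) x 50 (z) mm, flat top. Origin at the centre of its underside, z up. On the top: the knob with its ring (axis at x -5, y 55 mm), the rocker (pivot at x -12, y -78 mm) and a dark display (at x 64, y -75 mm, flat).
- index_ring: Fixed flat white disc, 128 mm across, 3 mm thick, lying on the panel concentric with the knob; its rim shows around the knob. It carries one black raised mark, 16 x 6 mm, 3 mm tall, at 48 to 64 mm from the centre. Origin at the centre of its underside on the knob's axis, z up; its +x axis points from the centre to the mark.
- knob_grip (a point): Point to grip the knob, 34 mm above the panel's top and 3 mm behind the knob's axis, in the middle of the bar. The knob is black: a disc 86 mm across with an upright bar grip on it, 62 mm long (x), 18 mm wide (y), from 12 to 46 mm above the panel's top. The point's +x axis points along the bar to the pointer, z up. One end of the bar is blunt, the other is a pointed nose with a white line.
- pointer_tip (a point): Tip of the knob's pointer: a low black nose with a white line, 46 mm from the knob's axis, 18 mm above the panel's top.
- knob (a joint): Angle of the knob in rad, counter-clockwise seen from above; 0 when the pointer points along the panel's +x axis. Limits -1.7 to 1.7. It stays where it is left, about 0.1 N m turns it. The mark is always 0.5 to 1.45 rad counter-clockwise of the start.
- rocker (a joint): Angle of the rocker in rad: 0 off (far end, towards the panel's +x, raised), 0.30 fully on (far end pressed down). It stays where it is left; about 3 N at its end tips it.
- rocker_press (a point): Point on the top of the rocker's far (+x) half, about 24 mm from the pivot, to press straight down; it is about 31 mm above the panel's top when off and sinks about 7 mm. The rocker is red, 66 mm long (x), 38 mm wide (y), a shallow V, in a low black frame 5 mm high.
- shunt_block: Bystander. Aluminium block 120 x 50 x 30 mm with two bolts on top. Origin at the centre of its underside.
- terminal_guard: Bystander. White nylon channel cover 120 x 46 x 30 mm, open side down. Origin at the centre of its underside.
- stud_stand: Fixed bystander. Upright steel stud with three brass nuts on a 70 x 70 mm dark base, 85 mm high. Origin at the centre of its underside.
- stubby_cell: Bystander. Upright round black cell, 64 mm across, 74 mm high with a brass cap. Origin at the centre of its underside.
- spanner: Bystander. Steel spanner 170 mm long lying flat between the panel and the loose modules, about along x.
- meter: Bystander. Grey hand meter 150 x 75 x 44 mm lying on its back. Origin at the centre of its underside.
- busbar: Bystander. Flat copper bar 150 x 30 x 8 mm. Origin at the centre of its underside.
Not all that is in view belongs to the job. What is shaped like the base_module but orange is not meant.

How it is judged:
By the outcome, as a careful person would: the job done as asked, in the order asked, and still so for the second after the job is handed in, with the robot touching nothing.
It also fails if it takes over 67 s, if anything falls off the work surface, if the arm or the gripper's body presses on something with over 40 N, if the wrist force passes 120 N, or if a joint passes its speed limit or range.

## Working session

There is one attempt and no reset: what is moved stays moved. The work goes in short steps, each a Python script; the robot and the scene stay as the last script left them, time stands still between calls to the robot, and variables do not carry over. Pictures are saved under pics/ and viewed, at most 13 in all, crops included, and the job is handed in when it is done.

```bash
mkdir -p pics; ls
python3 - <<'E'
from bench import r
import cv2,numpy as np
for n in ["scene","side"]:
    f=r.grab_frame(n); cv2.imwrite(f"pics/{n}0.png",f["img"][:,:,::-1])
    print(n,f["fx"],f["fy"],f["cx"],f["cy"],f["dist_coeffs"],np.round(f["cam_to_world"],3).tolist())
print(r.state()["t"],r.state()["ee_rot"],r.grip_depth)
E
```

```text
pics
scene 360.96134958631285 360.96134958631285 317.8827440420286 200.16365057186263 [-0.04651331  0.          0.          0.          0.        ] [[-0.17, -0.702, 0.692, 1.222], [0.985, -0.13, 0.11, 0.152], [0.013, 0.7, 0.714, 0.76], [0.0, 0.0, 0.0, 1.0]]
side 371.0118067121038 371.0118067121038 315.04702061160754 203.33583087590617 [-0.07304139  0.          0.          0.          0.        ] [[0.963, 0.179, -0.202, 0.355], [-0.269, 0.659, -0.702, -0.632], [0.008, 0.73, 0.683, 0.771], [0.0, 0.0, 0.0, 1.0]]
0.1 [ 1.40922725e-01  9.90020501e-01 -4.24255623e-04 -1.18716811e-04] -0.0187
```

View pics/scene0.png

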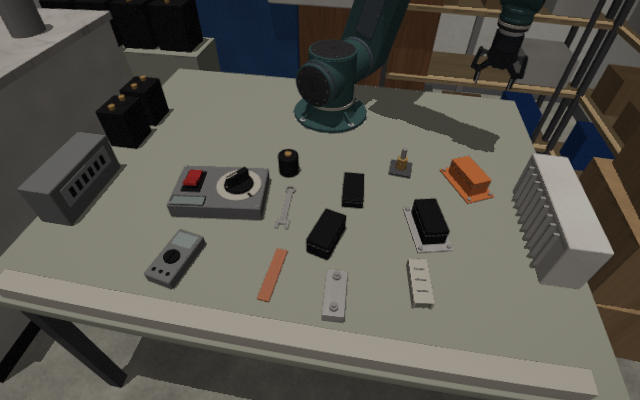

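View pics/side0.png

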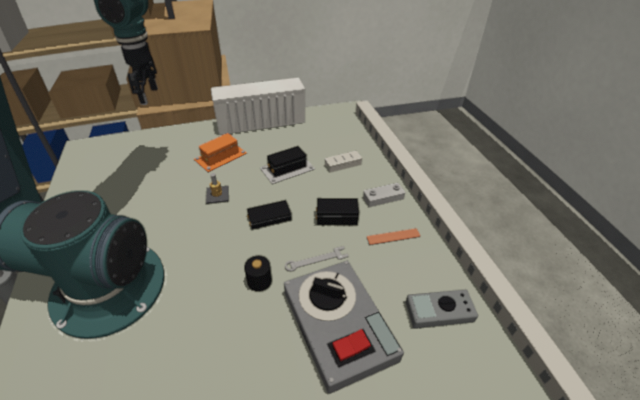

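Candidates in the scene view: black boxes at (353,190), lower, so thin; (327,233), higher, so thick; and (430,222), on an aluminium plate, so base. The orange one at (468,178) is the decoy. The round black cell is at (288,162). I'll get a rough fix from both cameras, then a close wrist look.

```bash
cat > h.py <<'E'
from bench import r
import cv2,numpy as np
from scipy.spatial.transform import Rotation as R
from scipy.optimize import least_squares
def K(f): return np.array([[f["fx"],0,f["cx"]],[0,f["fy"],f["cy"]],[0,0,1]])
def p2w(f,px,z):
    "pixels (n,2) -> world points on the plane at height z"
    px=np.array(px,float).reshape(-1,1,2); u=cv2.undistortPoints(px,K(f),np.array(f["dist_coeffs"]))[:,0]
    M=np.array(f["cam_to_world"]); d=np.c_[u[:,0],-u[:,1],-np.ones(len(u))]@M[:3,:3].T
    return M[:3,3]+d*((z-M[2,3])/d[:,2])[:,None]
def w2p(f,P):
    M=np.array(f["cam_to_world"]); c=(np.array(P,float).reshape(-1,3)-M[:3,3])@M[:3,:3]
    c=c*[1,-1,-1]; return cv2.projectPoints(c.reshape(-1,1,3),np.zeros(3),np.zeros(3),K(f),np.array(f["dist_coeffs"]))[0][:,0]
def down(yaw): # tool down; tool y axis (closing) at world angle yaw
    y=np.array([np.cos(yaw),np.sin(yaw),0]); z=np.array([0,0,-1.]); return R.from_matrix(np.c_[np.cross(y,z),y,z]).as_quat()
def near(pos,yaw): # the half-turn choice nearest the present last joint
    best=None
    for a in (yaw,yaw+np.pi):
        q=r.inverse_kinematics(pos,down(a))
        if q is not None:
            c=abs(q[5]-r.state()["qpos"][5])
            if best is None or c<best[0]: best=(c,a,q)
    return best
E
python3 - <<'E'
from h import *
A=r.grab_frame("scene");B=r.grab_frame("side")
for n,z,a,b in [("thin",.034,(353,185),(269,211)),("thick",.056,(328,226),(338,206)),("base",.06,(430,215),(287,158)),("ring",.053,(239,184),(328,296)),("rock",.08,(194,178),(352,345))]:
    print(n,p2w(A,[a],z).round(3),p2w(B,[b],z).round(3))
f=r.grab_frame("wrist"); s=r.state()
T=np.eye(4);T[:3,:3]=R.from_quat(s["ee_rot"]).as_matrix();T[:3,3]=s["tcp_pos"]
print(np.linalg.inv(T)@f["cam_to_world"],f["fx"])
a=A["img"][155:255,300:460]; b=A["img"][155:225,160:280]
o=np.vstack([cv2.resize(a,(640,400),interpolation=3)[:, :],np.zeros((0,640,3),np.uint8)])
o2=cv2.resize(b,(640,373),interpolation=3)[:190]
o=(255*(o/255.)**.5).astype(np.uint8)
cv2.imwrite("pics/id.png",o[:,:,::-1])
E
```

```text
thin [[0.438 0.131 0.034]] [[0.437 0.129 0.034]]
thick [[0.626 0.084 0.056]] [[0.625 0.076 0.056]]
base [[0.543 0.344 0.06 ]] [[0.535 0.329 0.06 ]]
ring [[ 0.514 -0.191  0.053]] [[ 0.513 -0.195  0.053]]
rock [[ 0.54 -0.31  0.08]] [[ 0.519 -0.331  0.08 ]]
[[-1.20478716e-03  9.62321367e-01  2.71911998e-01  7.07470684e-02]
 [ 9.99999099e-01  9.98273834e-04  8.97811933e-04 -2.00431214e-05]
 [ 5.92540974e-04  2.71912835e-01 -9.62321703e-01 -1.71142294e-01]
 [ 0.00000000e+00  0.00000000e+00  0.00000000e+00  1.00000000e+00]] 336.51294161405787
```

View pics/id.png

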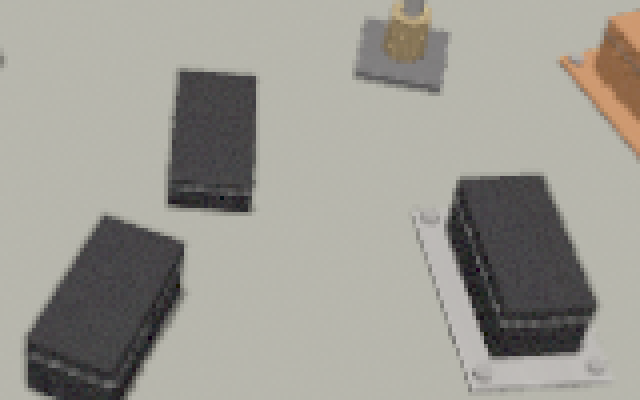

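Identification is confirmed: thin at crop (215,130), thick at (105,300), and base on its plate with bolts at (525,250). Next I fit the silhouettes by projecting each box model onto the dark mask, then take a wrist look over the base and another over the thick module.

```bash
cat >> h.py <<'E'
from scipy.optimize import minimize
def box(x,y,yaw,z0,z1,lx=.12,ly=.062):
    c,s=np.cos(yaw),np.sin(yaw)
    return np.array([[x+c*a*lx/2-s*b*ly/2,y+s*a*lx/2+c*b*ly/2,z] for a in(-1,1) for b in(-1,1) for z in(z0,z1)])
def fit(frames,x,y,yaw,z0,z1,thr=75,lx=.12,ly=.062):
    "box pose by overlap of its silhouette with the dark pixels"
    S=4; ms=[]
    for f in frames:
        p=w2p(f,box(x,y,yaw,z0,z1)); lo=np.floor(p.min(0)-14).astype(int).clip(0); hi=np.ceil(p.max(0)+14).astype(int)
        im=f["img"][lo[1]:hi[1],lo[0]:hi[0]].max(2)
        m=cv2.resize(im,None,fx=S,fy=S,interpolation=cv2.INTER_LINEAR)<thr; ms.append((f,lo,m))
    def cost(v):
        t=0
        for f,lo,m in ms:
            p=((w2p(f,box(x+v[0],y+v[1],yaw+v[2]*10,z0,z1,lx,ly))-lo+.5)*S-.5)
            k=np.zeros(m.shape,np.uint8); cv2.fillConvexPoly(k,cv2.convexHull(np.round(p*16).astype(np.int32)),1,shift=4)
            k=k>0; t+=1-(k&m).sum()/(k|m).sum()
        return t/len(ms)
    best=None
    for d in (-.3,0,.3):
        o=minimize(cost,[0,0,d/10],method="Nelder-Mead",options=dict(initial_simplex=np.array([[0,0,d/10],[.015,0,d/10],[0,.015,d/10],[0,0,d/10+.015]]),xatol=1e-4,fatol=1e-4))
        if best is None or o.fun<best.fun: best=o
    v=best.x; return np.array([x+v[0],y+v[1],yaw+v[2]*10]),best.fun
E
python3 - <<'E'
from h import *
A=r.grab_frame("scene");B=r.grab_frame("side")
def ax(c):
    c=np.array(c)/4+[299.6,154.6]; return c
for n,z0,z1,xy,c in [("thin",0,.034,(.437,.13),((217,72),(210,186))),("thick",0,.056,(.625,.08),((145,229),(75,356))),("base",.006,.06,(.54,.335),((502,176),(548,311)))]:
    w=p2w(A,[ax(q) for q in c],z1); d=w[1]-w[0]; yaw=np.arctan2(d[1],d[0])
    print(n,"clicked",w.mean(0).round(3),round(yaw,3),np.linalg.norm(d).round(3))
    x,y=w.mean(0)[:2]
    for F in ([A],[B],[A,B]): v,c=fit(F,x,y,yaw,z0,z1); print(v.round(4),round(c,3))
E
```

```text
thin clicked [0.443 0.131 0.034] 0.061 0.123
[0.4359 0.1311 0.066 ] 0.286
[ 0.4355  0.1341 -0.0333] 0.133
[0.4362 0.1316 0.0457] 0.217
thick clicked [0.63  0.083 0.056] -0.242 0.116
[ 0.6262  0.0821 -0.2662] 0.216
[ 0.6251  0.088  -0.2844] 0.127
[ 0.6253  0.0826 -0.2781] 0.179
base clicked [0.542 0.345 0.06 ] 0.208 0.12
[0.5375 0.347  0.2089] 0.068
[0.5356 0.3506 0.1216] 0.14
[0.5368 0.3475 0.2172] 0.109
```

Run:
```python
from h import *
out=[]
for n,v,z0,z1 in [("base",(.537,.3475,.21),.006,.06),("thick",(.6255,.083,-.275),0,.056)]:
    p=[v[0],v[1],.24]; c,a,q=near(p,v[2]+np.pi/2); r.move_pose(p,down(a)); r.pause(.15)
    f=r.grab_frame("wrist"); out.append(f["img"]); s=r.state()
    print(n,round(a,3),s["qpos"][5].round(2) if hasattr(s["qpos"][5],'round') else s["qpos"][5],s["t"],[x.round(4) if hasattr(x,'round') else x for x in fit([f],*v,z0,z1)], (w2p(f,box(*v,z0,z1))).round().tolist())
o=np.vstack([cv2.resize(i,(480,300)) for i in out]); cv2.imwrite("pics/w1.png",o[:,:,::-1])
```

```text
base 1.781 0.24 2.1083 [array([0.5346, 0.3492, 0.2526]), np.float64(0.0457)] [[295.0, 115.0], [291.0, 116.0], [348.0, 115.0], [352.0, 116.0], [297.0, 212.0], [293.0, 227.0], [346.0, 212.0], [349.0, 227.0]]
thick 1.296 0.28 3.3917 [array([ 0.6234,  0.082 , -0.2716]), np.float64(0.0433)] [[296.0, 115.0], [292.0, 116.0], [348.0, 115.0], [352.0, 116.0], [298.0, 211.0], [294.0, 226.0], [346.0, 211.0], [349.0, 226.0]]
```

View pics/w1.png

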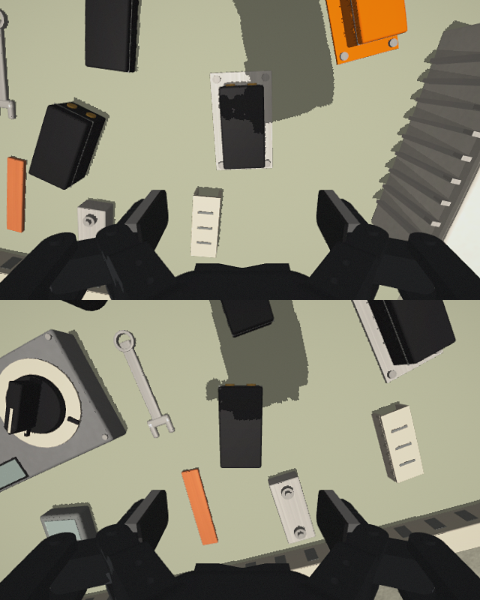

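The top half shows the base on its plate at half-scale (243,127), and the bottom half shows the thick module at (240,425) with clear space for the fingers. Both wrist fits are good, with overlap error of about 4.5%. I'll grasp the thick module, using the wrist values for both so any camera bias cancels.

```bash
cat >> h.py <<'E'
BASE=np.array([.5346,.3492,.2526])
def pick(v,zg,zup=.17):
    c,a,q=near([v[0],v[1],zg],v[2]+np.pi/2)
    r.move_pose([v[0],v[1],zg+.08],down(a)); r.move_l([v[0],v[1],zg],.12)
    r.move_gripper(0.05); r.pause(.1); s=r.state(); print("opening",s["opening"],"grip",s["grip_force"],s["tcp_pos"],s["t"])
    r.move_l([v[0],v[1],zup],.2); return a
E
python3 - <<'E'
from h import *
a=pick((.6234,.082,-.2716),.020)
s=r.state();print(s["opening"],s["wrist_force"],s["t"])
for k in (0,np.pi):
    q=r.inverse_kinematics([BASE[0],BASE[1],.17],down(BASE[2]+np.pi/2+k)); print(q)
c,a,q=near([BASE[0],BASE[1],.17],BASE[2]+np.pi/2)
r.move_pose([BASE[0],BASE[1],.17],down(a)); r.pause(.2)
r.move_l([BASE[0],BASE[1],.088],.12)
f=r.grab_frame("wrist"); cv2.imwrite("pics/hold.png",f["img"][:,:,::-1]); g=r.grab_frame("side"); cv2.imwrite("pics/holds.png",cv2.resize(g["img"][100:220,200:360],(800,600),interpolation=3)[:,:,::-1])
print(r.state()["t"],r.state()["tcp_pos"])
E
```

```text
opening 0.050661444365291415 grip 29.196276208385825 [0.62496017 0.08141932 0.02357458] 5.4167
0.05017757320158596 [-0.60017379  0.30673389 -0.16959307] 6.3167
[0.45111091 0.47137612 0.19099462 1.29041482 0.         0.19851091]
[ 0.45111091  0.47137612  0.19099462  1.29041482  0.         -2.94308175]
8.5417 [0.53509134 0.34941544 0.08888663]
```

View pics/hold.png

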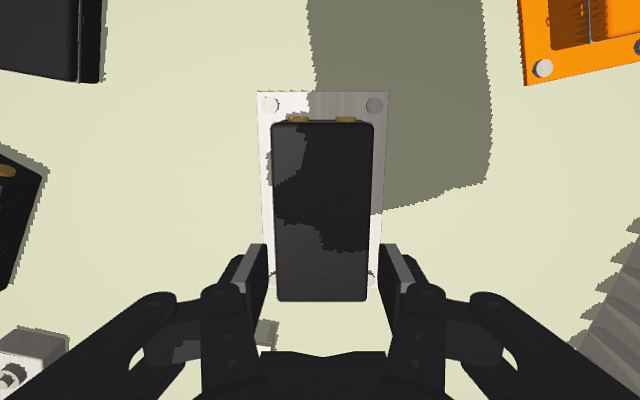

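Nothing is held. The wrist view shows only the base between the fingers at (322,210), and the thick module still on the shelf at (15,220). The fingers stopped at the commanded 50 mm with only a light touch. I'll re-measure the thick module and command a full close.

Run:
```python
from h import *
r.move_l([BASE[0],BASE[1],.17],.2)
r.move_gripper(.085); f=r.grab_frame("wrist"); print("base",fit([f],*BASE,.006,.06))
v=np.array([.6234,.082,-.2716])
p=[v[0],v[1],.2]; c,a,q=near(p,v[2]+np.pi/2); r.move_pose(p,down(a)); r.pause(.15); f=r.grab_frame("wrist"); s=r.state()
print("thick",fit([f],*v,0,.056),s["opening"],s["tcp_pos"],s["t"])
cv2.imwrite("pics/w2.png",f["img"][:,:,::-1])
```

```text
base (array([0.53478072, 0.34926177, 0.25238075]), np.float64(0.045342230361107294))
thick (array([ 0.62337942,  0.08212237, -0.26435464]), np.float64(0.0434305158147088)) 0.085039350150501 [0.62316127 0.08323688 0.19991295] 10.8833
```

View pics/w2.png

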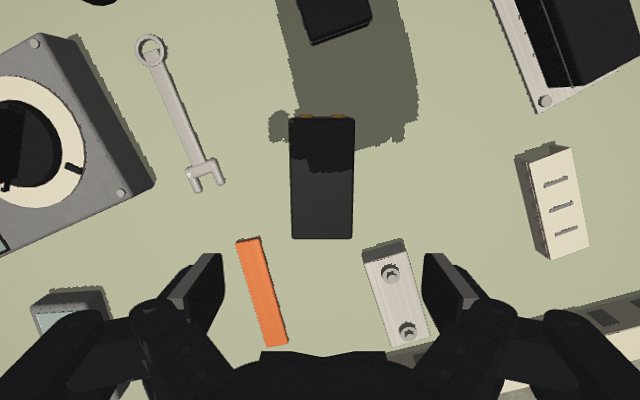

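The thick module is at (322,178), still within 1 mm of where it was, with the fingers open around it. I'll try again with a full close and check the load before carrying.

Run:
```python
from h import *
v=np.array([.6234,.0821,-.268]); zg=.018
c,a,q=near([v[0],v[1],zg],v[2]+np.pi/2)
r.move_l([v[0],v[1],zg],.15,rotation=down(a)); r.pause(.2); print(r.state()["tcp_pos"],r.state()["wrist_force"])
r.move_gripper(0.0); r.pause(.2); s=r.state(); print(s["opening"],s["grip_force"],s["tcp_pos"],s["wrist_force"])
r.move_l([v[0],v[1],.05],.1); r.pause(.1); s=r.state(); print(s["opening"],s["grip_force"],s["wrist_force"],s["t"])
f=r.grab_frame("side"); cv2.imwrite("pics/s2.png",cv2.resize(f["img"][150:250,270:430],(800,500),interpolation=3)[:,:,::-1])
```

```text
[0.6236853  0.08210226 0.01850863] [-0.13076275 -0.2844431  -0.36244114]
0.0590715769188043 61.5446662902832 [0.62354448 0.08203455 0.01891302] [-4.32923933 -1.035428   11.73675609]
0.05881088610688848 65.92935562133789 [ 0.10731813  0.07017203 -6.48349402] 13.6
```

The module is held, with 62 N of grip and a 6.5 N load. Now I'll carry and place it.

```bash
cat >> h.py <<'E'
def place(zt,zg,zup=.19,B=BASE):
    "set down on the base stack whose top is at zt; zg is the tcp height above the underside"
    s=r.state(); r.move_l([s["tcp_pos"][0],s["tcp_pos"][1],zup],.25)
    c,a,q=near([B[0],B[1],zup],B[2]+np.pi/2); r.move_pose([B[0],B[1],zup],down(a)); r.pause(.15)
    r.move_l([B[0],B[1],zt+zg+.006],.15,rotation=down(a)); r.pause(.2)
    hit=r.move_l([B[0],B[1],zt+zg-.004],.02,max_force=5); s=r.state()
    print("hit",hit,s["tcp_pos"],s["wrist_force"],s["t"],"expected z",zt+zg)
E
python3 - <<'E'
from h import *
place(.06,.0187)
r.move_gripper(.085); r.pause(.1)
s=r.state();r.move_l([BASE[0],BASE[1],.25],.25); r.pause(.15)
f=r.grab_frame("wrist"); print(fit([f],*BASE,.06,.116),fit([f],*BASE,.006,.116)); cv2.imwrite("pics/w3.png",f["img"][:,:,::-1])
# thin: look on the way
v=np.array([.436,.132,.05]); p=[v[0],v[1],.2]; c,a,q=near(p,v[2]+np.pi/2); r.move_pose(p,down(a)); r.pause(.15); f=r.grab_frame("wrist")
print("thin",fit([f],*v,0,.034),r.state()["t"]); cv2.imwrite("pics/w4.png",f["img"][:,:,::-1])
E
python3 -c "
import cv2,numpy as np
a,b=cv2.imread('pics/w3.png'),cv2.imread('pics/w4.png')
cv2.imwrite('pics/w34.png',np.vstack([a[40:340,160:480],b[40:340,160:480]]))"
```

```text
hit True [0.53472944 0.34931181 0.07908947] [-1.12400907 -0.07811401  6.22398966] 17.025 expected z 0.07869999999999999
(array([0.53308691, 0.34980762, 0.25347843]), np.float64(0.045019309486960646)) (array([0.534257  , 0.35048072, 0.2494811 ]), np.float64(0.05152884221716236))
thin (array([0.43468564, 0.13310991, 0.0640545 ]), np.float64(0.04531065023896175)) 19.7167
```

View pics/w34.png

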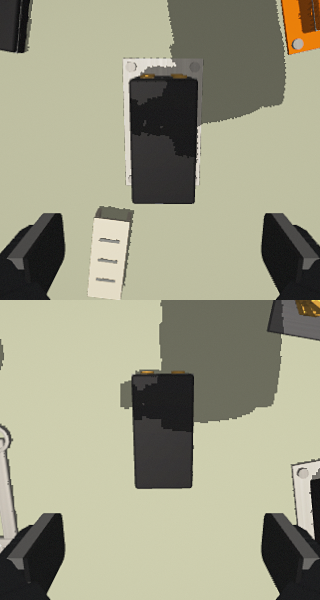

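The thick module sits squarely on the base, within about 1.5 mm and 1 mrad. The thin module is at crop (163,430) with free sides. I'll pick and place it next.

```bash
python3 - <<'E'
from h import *
v=np.array([.4347,.1331,.064]); zg=.012
c,a,q=near([v[0],v[1],zg],v[2]+np.pi/2)
r.move_l([v[0],v[1],zg],.2,rotation=down(a)); r.pause(.15)
r.move_gripper(0.0); r.pause(.15); s=r.state(); print(s["opening"],s["grip_force"],s["tcp_pos"])
z0=s["tcp_pos"][2]
r.move_l([v[0],v[1],.05],.15); r.pause(.1); s=r.state(); print(s["opening"],s["grip_force"],s["wrist_force"],s["t"])
if s["opening"]>.055 and s["wrist_force"][2]<-2:
    B=np.array([.5343,.3494,.2526])
    place(.1165,z0,.22,B)
    r.move_gripper(.085); r.pause(.1)
    r.move_l([B[0],B[1],.30],.3); r.pause(.15)
    f=r.grab_frame("wrist"); print(fit([f],*BASE,.116,.150)); cv2.imwrite("pics/w5.png",f["img"][:,:,::-1])
    # above the knob
    p=[.50,-.20,.24]
    for y in (np.pi/2,): 
        c,a,q=near(p,y); r.move_pose(p,down(a))
    r.pause(.15); f=r.grab_frame("wrist"); cv2.imwrite("pics/w6.png",f["img"][:,:,::-1]); print(r.state()["t"],a)
E
python3 -c "
import cv2,numpy as np
a,b=cv2.imread('pics/w5.png'),cv2.imread('pics/w6.png')
cv2.imwrite('pics/w56.png',np.vstack([cv2.resize(a[20:270,160:480],(256,200)).copy() if 0 else np.hstack([a[40:240,160:480],np.zeros((200,320,3),np.uint8)]),b]))"
```

```text
-0.00034931948086767 0.0 [0.43466617 0.13310695 0.01196367]
0.00040609258884616756 0.0 [ 0.02577093 -0.34803929 -0.20907867] 22.375[ WARN:0@0.009] global loadsave.cpp:275 findDecoder imread_('pics/w5.png'): can't open/read file: check file path/integrity
[ WARN:0@0.009] global loadsave.cpp:275 findDecoder imread_('pics/w6.png'): can't open/read file: check file path/integrity
Traceback (most recent call last):
TypeError: 'NoneType' object is not subscriptable
```

The fingers closed on nothing, so they probably rode over the top edge because open pads stand farther back. I'll raise, re-measure and look.

Run:
```python
from h import *
v=np.array([.4347,.1331,.064])
f0=r.grab_frame("scene"); g0=r.grab_frame("side")
r.move_l([v[0],v[1],.2],.25); r.move_gripper(.085); r.pause(.1)
f=r.grab_frame("wrist"); print(fit([f],*v,0,.034),r.state()["t"])
cv2.imwrite("pics/v.png",np.vstack([f["img"],np.hstack([cv2.resize(f0["img"][150:230,300:428],(320,200)),cv2.resize(g0["img"][170:250,210:338],(320,200))])])[:,:,::-1])
```

```text
(array([0.43465901, 0.13314043, 0.06296892]), np.float64(0.04640563132424114)) 24.1583
```

View pics/v.png

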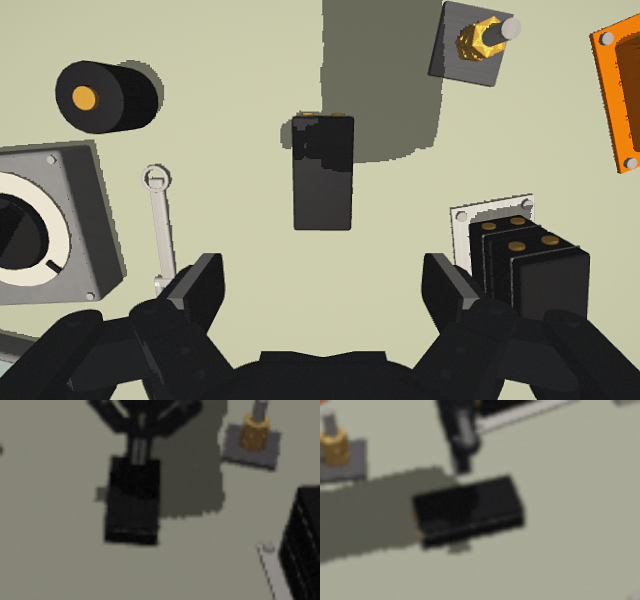

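The thin module hasn't moved, at (323,173). In the lower inserts, the shut fingertips look higher than the reported TCP height of 0.05. I'll triangulate the tip.

Run:
```python
from h import *
A=r.grab_frame("scene");B=r.grab_frame("side")
for z in (.03,.05,.065,.08,.095): print(z,w2p(A,[(.4347,.1331,z)]).round(1),w2p(B,[(.4347,.1331,z)]).round(1))
print("tip seen scene (356,174.8) side (266.8,198)")
for q in ([.4347,.1331,.012],[.4347,.1331,-.005]):
  print(r.inverse_kinematics(q,r.state()["ee_rot"]))
print(r.state()["tcp_pos"],r.state()["opening"])
```

```text
0.03 [[353.8 185.4]] [[268.1 211.2]]
0.05 [[354.3 180.4]] [[267.5 206.2]]
0.065 [[354.8 176.6]] [[267.1 202.3]]
0.08 [[355.2 172.7]] [[266.6 198.3]]
0.095 [[355.7 168.7]] [[266.2 194.3]]
tip seen scene (356,174.8) side (266.8,198)
[ 1.17580841e-01  2.96533735e-01 -5.72531364e-01  7.01694188e-01
 -4.35530514e-05  5.36452921e-02]
[ 1.17580841e-01  3.18819212e-01 -5.98449687e-01  6.53490389e-01
 -4.35530514e-05  5.36452921e-02]
[0.4347175  0.1330732  0.20000756] 0.08482954486164289
```

The shut tip triangulates to about 0.076 while the reported TCP is 0.05, so the real fingertips sit about 25 mm higher than reported. That explains all three grips. I'll go 25 mm lower under a force guard.

Run:
```python
from h import *
v=np.array([.4347,.1331,.0635]); a=v[2]+np.pi/2
c,a,q=near([v[0],v[1],.012],a)
r.move_l([v[0],v[1],.015],.25,rotation=down(a))
hit=r.move_l([v[0],v[1],-.016],.06,max_force=6); r.pause(.1); s=r.state(); print(hit,s["tcp_pos"],s["wrist_force"])
r.move_gripper(0.0); r.pause(.1); s=r.state(); print(s["opening"],s["grip_force"],s["tcp_pos"],s["wrist_force"])
z0=s["tcp_pos"][2]
r.move_l([v[0],v[1],z0+.03],.15); r.pause(.1); s=r.state(); print(s["opening"],s["grip_force"],s["wrist_force"],s["t"])
if s["opening"]>.055 and s["wrist_force"][2]<-2:
    B=np.array([.5343,.3494,.2526])
    place(.1165,z0,.19,B)
    r.move_gripper(.085); r.pause(.1)
    r.move_l([B[0],B[1],.26],.3); r.pause(.15)
    f=r.grab_frame("wrist"); print(fit([f],*BASE,.116,.150)); cv2.imwrite("pics/w5.png",f["img"][:,:,::-1])
    p=[.50,-.20,.22]
    c,a,q=near(p,np.pi/2); r.move_pose(p,down(a))
    r.pause(.15); f=r.grab_frame("wrist"); cv2.imwrite("pics/w6.png",f["img"][:,:,::-1]); print(r.state()["t"],a)
    b=cv2.imread('pics/w5.png'); c=cv2.imread('pics/w6.png')
    cv2.imwrite('pics/w56.png',np.vstack([np.hstack([b[40:240,160:480],np.zeros((200,320,3),np.uint8)]),c]))
```

```text
False [ 0.43494958  0.13312017 -0.01568654] [-0.2219912  -0.68259273 -0.96078562]
0.06073430648020693 63.48130702972412 [ 0.43493537  0.13305774 -0.0154389 ] [-1.82087025 -0.8622948  11.24151892]
0.06060423025144365 66.42301797866821 [-0.47746815  0.20978714 -3.51048153] 26.8333
hit True [0.53438728 0.34947004 0.10064421] [-0.97715411 -0.73094963  5.84856225] 30.0667 expected z 0.10106110032644533
(array([0.53192906, 0.34942648, 0.24885214]), np.float64(0.04376805986357202))
33.6167 1.5707963267948966
```

View pics/w56.png

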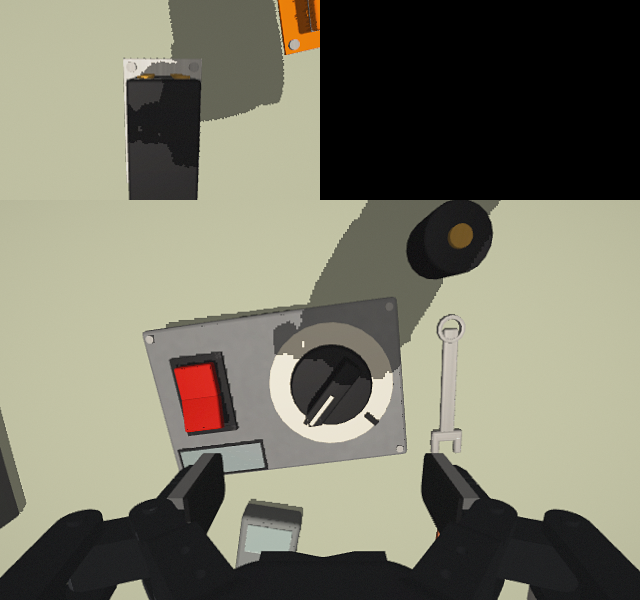

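Top: the stack is square at (163,140). Bottom: the knob is at (331,383), its pointer nose with the white line points to (307,426), and the black mark is at (371,418), counter-clockwise of the pointer. The rocker is at (200,397). I'll measure these numerically.

```bash
cat >> h.py <<'E'
def knob(f,c=None,verbose=True):
    g=f["img"].astype(int); sat=g.max(2)-g.min(2)
    # mark: dark pixels in the annulus; ring plane z=.053, mark top .056
    yy,xx=np.mgrid[0:400,0:640]; px=np.c_[xx.ravel(),yy.ravel()]
    W=p2w(f,px,.056)[:,:2]-c; rad=np.hypot(*W.T); v=g.max(2).ravel()
    m=(rad>.050)&(rad<.062)&(v<60); th=np.arctan2(W[m,1],W[m,0])
    W2=p2w(f,px,.0685)[:,:2]-c; rad2=np.hypot(*W2.T); w=(rad2<.045)&(v>150)
    return m.sum(),W[m].mean(0),np.median(rad[m]),W2[w],px[w]
E
python3 - <<'E'
from h import *
f=r.grab_frame("wrist")
e=p2w(f,[(269,184),(394,184),(331,243),(331,122)],.053); print(e.round(4))
c=np.array([(e[2,0]+e[3,0])/2,(e[0,1]+e[1,1])/2]); print("centre",c,"diam",e[2,0]-e[3,0],e[1,1]-e[0,1])
n,mm,rr,P,px=knob(f,c); print("mark",n,mm,rr,"ang",np.arctan2(mm[1],mm[0]))
print("white px",len(P),px.min(0),px.max(0))
d=P-P.mean(0); u=np.linalg.svd(d,full_matrices=False)[2][0]; u*=np.sign(u@P.mean(0)); print("line dir",np.arctan2(u[1],u[0]),"mean",P.mean(0),"end r",(P@u).max(),"perp",P.mean(0)@[-u[1],u[0]])
# panel edges: TR->BR near edge (+y side) gives yaw
q=p2w(f,[(145,132),(395,98),(406,252)],.05); print(q.round(3)); d=q[1]-q[0]; print("panel y axis ang",np.arctan2(d[1],d[0])-np.pi/2,np.linalg.norm(d),np.linalg.norm(q[2]-q[1]))
print("rocker corners",p2w(f,[(173,168),(214,163),(224,230),(185,233)],.08).round(3).tolist())
for n,b in(("lo",.05),):
    pass
E
```

```text
[[ 0.5083 -0.2546  0.053 ]
 [ 0.5083 -0.1256  0.053 ]
 [ 0.5739 -0.1902  0.053 ]
 [ 0.4458 -0.1911  0.053 ]]
centre [ 0.50989021 -0.19012435] diam 0.12810725041428267 0.12903045699580548
mark 53 [0.03586095 0.04292071] 0.05572255969578803 ang 0.8747712248658935
white px 1014 [287 159] [377 231]
line dir 1.5101753646471416 mean [0.02121275 0.0014026 ] end r 0.04491561276956975 perp -0.021088810381106382
[[ 0.455 -0.378  0.05 ]
 [ 0.423 -0.129  0.05 ]
 [ 0.586 -0.107  0.05 ]]
panel y axis ang 0.1276270333737639 0.25182717655907866 0.16458531422210923
rocker corners [[0.486, -0.34, 0.08], [0.482, -0.301, 0.08], [0.549, -0.297, 0.08], [0.552, -0.336, 0.08]]
```

Run:
```python
from h import *
f=r.grab_frame("wrist"); c=np.array([.5099,-.1901])
g=f["img"].max(2); n,l,st,ce=cv2.connectedComponentsWithStats((g>140).astype(np.uint8),connectivity=4)
for (x,y) in ((318,216),(321,212),(320,214)): print(l[y,x],g[y,x],st[l[y,x]])
k=l[214,320]
if st[k][4]<400:
    yy,xx=np.nonzero(l==k); 
    P=p2w(f,np.c_[xx,yy],.068)[:,:2]-c; d=P-P.mean(0); u=np.linalg.svd(d,full_matrices=False)[2][0]; u*=np.sign(u@P.mean(0))
    print("dir",np.arctan2(u[1],u[0]),"mean ang",np.arctan2(*P.mean(0)[::-1]),"r",(P@u).min(),(P@u).max())
for a in (0.79,):
  for yy in (a,): pass
# reach check for gripping: bar direction th -> tool y = th+90
for th in (-.65,.8748):
  for k in (-1,1): print(th,k,r.inverse_kinematics([.5099,-.1901,.07],down(th+k*np.pi/2)))
```

```text
6 243 [310 196  24  30 146]
6 243 [310 196  24  30 146]
6 247 [310 196  24  30 146]
dir -0.6263007865304787 mean ang -0.4441160585105285 r 0.006001357190999107 0.042998497266646306
-0.65 -1 [-0.50663011  0.36946835 -0.2633343   0.93799368  0.         -2.99822276]
-0.65 1 [-0.50663011  0.36946835 -0.2633343   0.93799368  0.          0.14336989]
0.8748 -1 [-0.50663011  0.36946835 -0.2633343   0.93799368  0.          1.76016255]
0.8748 1 [-0.50663011  0.36946835 -0.2633343   0.93799368  0.         -1.38143011]
```

The white line lies on top of the bar (z 0.096). Its direction of −0.63 rad is consistent there, and the mark is at 0.875. The knob grip goes on the axis, with the real tips about 10 mm above the disc.

Run:
```python
from h import *
c=[.5099,-.1901]; th0,th1=-.63,.875
r.move_pose([*c,.13],down(th0+np.pi/2))
r.move_gripper(.06)
hit=r.move_l([*c,.047],.12,max_force=8); s=r.state(); print(hit,s["tcp_pos"],s["wrist_force"],s["t"])
if not hit:
    r.move_gripper(0.); r.pause(.1); s=r.state(); print(s["opening"],s["grip_force"],s["wrist_force"],s["moment"])
    if s["opening"]>.012:
        for k in range(1,4):
            r.move_pose([*c,.047],down(th0+(th1-th0)*k/3+np.pi/2))
        r.pause(.2); s=r.state(); print(s["opening"],s["wrist_force"],s["moment"],R.from_quat(s["ee_rot"]).as_matrix()[:2,1],s["tcp_pos"],s["t"])
        r.move_gripper(.06); r.move_l([*c,.20],.25)
        r.pause(.1)
        f=r.grab_frame("wrist"); cv2.imwrite("pics/k1.png",cv2.resize(f["img"][80:330,200:520],(768,600),interpolation=cv2.INTER_CUBIC)[:,:,::-1]); print(r.state()["t"])
```

```text
False [ 0.51023992 -0.19028349  0.04758386] [ 0.55480275 -0.20151042 -0.22484898] 35.6083
0.01654122871041135 59.65515196323395 [-0.57123532  1.17900402  6.7447324 ] [0.27692981 0.19969373 0.07909529]
0.01678583944648446 [ -1.02088025 -13.12234919  -0.23651157] [-2.50108064  0.18799532  0.07143804] [-0.76688633  0.64177398] [ 0.5104828  -0.19232578  0.04763586] 38.0167
39.4083
```

View pics/k1.png

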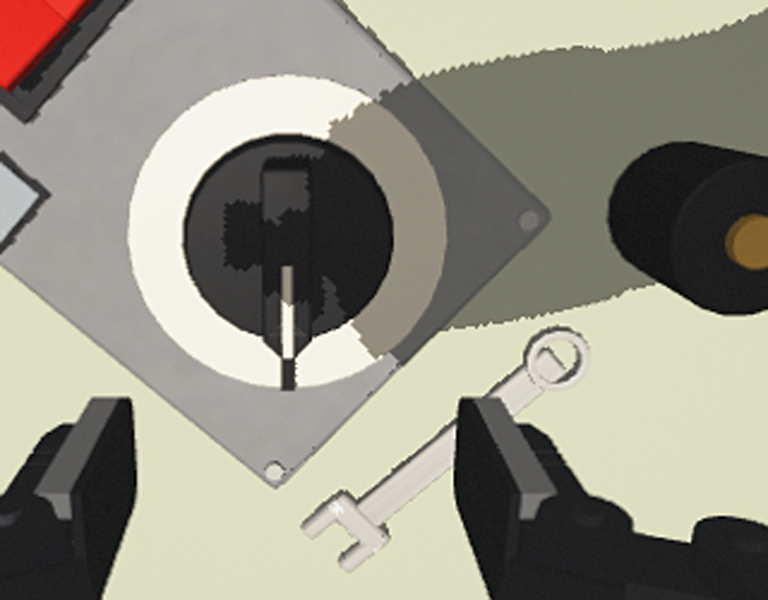

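The pointer, knob centre and mark all line up at column 288, and the bar's white line runs into the mark at (288,375). Last step: press the rocker's far end.

Run:
```python
from h import *
p=[.5425,-.318]
c,a,q=near([*p,.13],.128+np.pi/2); r.move_gripper(0.0)
a0=r.grab_frame("side")["img"]
r.move_pose([*p,.13],down(a)); r.move_l([*p,.075],.12); r.pause(.2)
hit=r.move_l([*p,.030],.03,max_force=14); s=r.state(); print(hit,s["tcp_pos"],s["wrist_force"],s["t"])
r.pause(.2); r.move_l([*p,.2],.2)
r.move_pose([.45,-.318,.25],down(a)); r.pause(.1)
f=r.grab_frame("wrist"); g=r.grab_frame("side"); h=r.grab_frame("scene")
x=cv2.resize(f["img"],(640,400)); y=np.hstack([cv2.resize(i,(320,200),interpolation=3) for i in (g["img"][250:390,240:464],h["img"][120:240,290:482])])
cv2.imwrite("pics/end.png",np.vstack([x,y])[:,:,::-1]); print(r.state()["t"])
```

```text
True [ 0.5432019  -0.31815706  0.03858482] [-2.39420163  1.04022694 10.14259348] 42.65
44.5583
```

View pics/end.png

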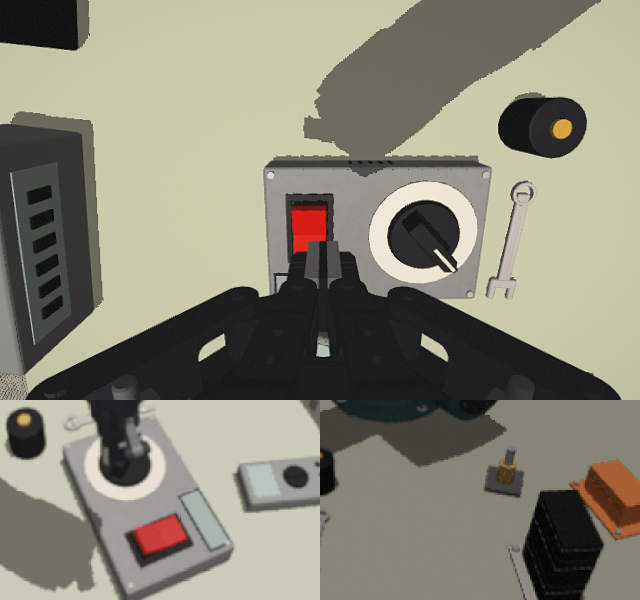

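The stop came at the expected bottoming force, and the stack and knob look right. I'll do a quick numeric check that the rocker tipped before handing in.

Run:
```python
from h import *
f=r.grab_frame("scene"); a=cv2.imread("pics/scene0.png")[:,:,::-1]; P=np.array([.520,-.322]); u=np.array([np.cos(.128),np.sin(.128)])
for n,i in(("before",a),("now",f["img"])):
    out=[]
    for d in (-.027,-.018,-.01,.01,.018,.027):
        q=w2p(f,[[*(P+u*d),.076]])[0].round().astype(int); out.append(i[q[1]-1:q[1]+2,q[0]-1:q[0]+2].mean((0,1)).astype(int).tolist())
    print(n,out)
# height of the far red edge: lowest red row in the scene
for n,i in(("before",a),("now",f["img"])):
    i=i.astype(int); m=(i[...,0]>90)&(i[...,1]<50)&(i[...,2]<60); m[:,:170]=0;m[:,215:]=0;m[:165]=0;m[205:]=0
    y,x=np.nonzero(m); print(n,len(y),y.min(),y.max(),x.min(),x.max())
```

```text
before [[99, 92, 91], [124, 53, 51], [133, 34, 33], [129, 33, 31], [122, 31, 29], [124, 32, 30]]
now [[126, 60, 58], [142, 39, 37], [142, 40, 38], [141, 40, 37], [135, 35, 33], [136, 35, 34]]
before 187 170 184 183 201
now 221 168 185 183 200
```

The rocker's near end has risen about 2 rows, so it tipped. A confirming press should meet the end stop at the same height. Then I hand in.

Run:
```python
from h import *
p=[.5425,-.318]; a=r.state()["ee_rot"]
r.move_pose([*p,.10],a); r.move_l([*p,.055],.12); r.pause(.2)
h1=r.move_l([*p,.03],.02,max_force=2.0); z1=r.state()["tcp_pos"][2]
h2=r.move_l([*p,.025],.03,max_force=16); s=r.state(); print(h1,z1,h2,s["tcp_pos"][2],s["wrist_force"],s["t"])
r.pause(.1); r.move_l([*p,.2],.2); r.pause(.2)
if z1<.0425: r.job_done(); print("done",r.state()["t"])
```

```text
True 0.03866513437929108 True 0.03859716473046185 [-2.37352056  1.46129077  9.99400396] 47.1083
the job is handed in; nothing more can be done
the job is handed in; nothing more can be done
```

The job is handed in after about 48 s on the clock (limit 67 s): the thick then the thin module are stacked squarely on the base (within about 3 mm by camera), the knob pointer is on the mark, and the rocker is pressed on, with a second press confirming it was already at its end stop.

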